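# Start the hold-down bolt of a filter canister

## Task

The deep cover only sits loosely on the filter canister: lift it off by its knob and stand it, rim down, on a free patch of the bench. Then start the square-headed hold-down bolt that stands loose in its threaded boss: turn it backward (anticlockwise from above) until it rides up and you feel it drop off the start of the thread, and from there turn it forward (clockwise) one full turn. Do not pull it out or screw it further in (the filter still has to be centred), leave the things lying around alone, and finish while holding: the program ends with the fingers still gripping the bolt's head.

Things in the scene. Friction and masses are not known exactly. Their poses are not given: they have to be found in the camera images.
- cover: deep round cover of bare aluminium, 127 mm across, 84 mm high without its knob, open below, 0.2 to 0.35 kg. Origin on its axis at the skirt's lower edge, z up. It sits loosely on a shoulder 50 mm above the bench, its skirt 12 mm down over the pot's rim. The bolt stands up inside it, at most 111 mm above the bench: lift it 75 mm straight up before moving sideways.
- cover_knob (a point): middle of the black knob on top of the cover: a cylinder 31 mm across and 20 mm high (10 mm up and down from this point), 105 mm above the cover's lower edge; the knob's top is 12 mm above this point.
- clear_patch (a point): a point on the bench, left of the canister: middle of a patch about 150 mm across that is free of things, with room for the cover (other free places do as well). The vice and unlisted small things stand on the right and near the front, a monitor, a bottle and a cabinet along the back and left.
- canister: grey round filter canister, bolted down, cannot move. Foot 134 mm across, three small lugs out to 77 mm and a hose stub on its +x side out to 88 mm from the axis; pot 116 mm across, 62 mm high, filter element with a black rubber end cap inside, round the central threaded boss. Origin on its axis at its underside, on the bench; z up.
- boss_mouth (a point): centre of the upper face of the threaded aluminium boss (40 mm across), 56 mm above the bench, on the canister's axis.
- thread_start (a point): where the boss's inner thread begins: on its +x side, 12 mm from the axis, 53.5 mm above the bench. Two-start right-hand thread (clockwise from above goes down), lead 12 mm a turn; the second start is on the far side, so boss and bolt are alike after half a turn.
- bolt: steel hold-down bolt standing loose in the boss, about 0.16 kg, 76 mm long. Origin on its axis at the lower tip, z up. Plain pilot 18 mm across up to 20 mm, coarse thread 26 mm across, collar 35 mm across from 48 to 53 mm, square head 28 x 28 mm from 53 to 76 mm, flats square to the bolt's x and y axes. At the start the tip is 29 to 32 mm above the bench.
- bolt_head (a point): centre of the top face of the square head. Friction keeps the bolt where it is left. Fingers only just round two flats (gap 1 to 2 mm wider than the head) or a light grip turn it; held tightly it cannot drop by its weight until the fingers ease.
- bolt_thread_start (a point): where one of the bolt's two ridges starts: its +x side, 20 mm above the tip (the other at -x). At first it rests on the boss's thread 0.9 to 2.3 rad clockwise past a thread start. Anticlockwise it climbs 1.9 mm per rad until the starts pass each other (tip at about 33.5 mm), then the bolt falls 6 mm (tip about 27.5 mm). One turn clockwise from there: tip about 15.5 mm.
- multimeter: grey pocket multimeter, 142 x 72 x 42 mm, lying near the front edge; leave alone.
- pliers: long-nose pliers with orange handles, 150 x 164 x 18 mm, lying open; leave alone.
- solder_spool: reel of solder wire, 55 mm across, 40 mm high; leave alone.
- flux_jar: small round tin, 48 mm across, 26 mm high; leave alone.
- tape_roll: black roll of tape lying flat, 63 mm across, 19 mm high; leave alone.
- side_cutters: side cutters with blue handles, 51 x 130 x 14 mm; leave alone.
- small_gauge: small round dial gauge, 45 mm across, 21 mm high; leave alone.

How it is judged:
On the way, in this order (a step that is already met when the one before it is completed fails the run):
1. the cover has been lifted off and stands on the bench, let go (height (world z) of cover below 0.004 m and angle between cover's own z axis and vertical below 0.05 rad and horizontal distance between cover and canister above 0.128 m and contact force between the fingers and cover below 0.1 N), for 0.2 s.
2. the bolt has been turned backward up to the start of the boss's thread (tip within 1 mm of the top of its climb) (z of bolt in the frame of canister above 0.0325 m and angle between the x axis of bolt and the x axis of canister, either way round below 0.7 rad), for 0.02 s.
3. the bolt has dropped off the thread start by half of 6 mm or more, the thread starts still near each other (z of bolt in the frame of canister between 0.026 and 0.0306 m and angle between the x axis of bolt and the x axis of canister, either way round below 1.3 rad), for 0.05 s.
At the end, for the whole second after the job is handed in: Bolt upright in the boss, screwed in one turn, give or take a quarter, from the drop (tip 12.5 to 18.5 mm above the canister's underside), its head gripped by the fingers with over 2 N. Cover upright on the bench beside the canister, untouched by the robot (z of bolt in the frame of canister between 0.0125 and 0.0185 m and horizontal distance between bolt and canister below 0.003 m and angle between bolt's own z axis and vertical below 0.08 rad and contact force between the fingers and bolt above 2 N and height (world z) of cover below 0.004 m and angle between cover's own z axis and vertical below 0.05 rad and horizontal distance between cover and canister above 0.128 m and contact force between the arm and cover below 0.1 N and linear speed of cover below 0.01 m/s); the arm keeps its last pose, push and grip.
It fails at once if the bolt was pulled out of its boss (z of bolt in the frame of canister above 0.04 m).
It fails at once if the bolt was screwed in further than about a turn and a half (z of bolt in the frame of canister below 0.0095 m).
It fails at once if something lying around was moved by more than 15 mm (distance of any of multimeter, pliers, solder_spool, flux_jar, tape_roll, side_cutters, small_gauge from where it was at the start of the episode above 0.015 m).
It also fails if it takes over 72 s, if anything falls off the work surface, if the arm or the gripper's body presses on something with over 40 N, if the wrist force passes 120 N, or if a joint passes its speed limit or range.

## Robot

A 7-joint arm with a two-finger parallel gripper is mounted at the origin on a cart in front of the work surface, level with it; the furniture and walls round the work are solid. World frame = base frame: x ahead of the robot, y to its left, z up, the work surface at z = 0. Lengths are in m, angles in rad, forces in N, time in s.
With the tool pointing down it reaches from about 0.4 to 0.85 m from the base axis. Payload 10.4 kg.
Tool frame: the origin (TCP) lies midway between the tips of the shut fingers; the grasp point (between the pads) lies 19 mm behind it; z points along the fingers, x is the direction in which the jaws open and shut, and the axes are right-handed (so a half turn about z gives the same grasp; the last joint's range is limited). The gripper opens to 87 mm and grips with 3 to 60 N. Pads are 19 mm wide; open, the fingers measure 117 mm over their backs; the gripper's body (75 mm by 190 mm) begins 51 mm behind the grasp point.
Start: joints at [1.177, 0.332, -0.065, 1.46, 0.022, 1.35, -0.088], TCP at [0.226, -0.583, 0.202] pointing down, gripper open.
Joint ranges: [-2.6, 2.6], [-0.5, 2.12], [-1.47, 1.34], [0.16, 2.42], [-1.27, 4.41], [0.06, 2.06], [-2.6, 2.6]. Speed limits (rad/s): [2.22, 2.22, 2.79, 2.79, 3.14, 3.14, 3.14].

## Interface

Orientations are given as a unit quaternion [x, y, z, w].
In Python, from bench import r gives the robot as it stands. The module is installed in compiled form; this text tells all that it offers.
- The arm moves only by the tool play_rows, never from a script. Its argument "commands" is a list of rows, each a list of 7 numbers: the shift along the world's x, y, z in cm, then the turn, a rotation vector about the world's x, y, z in rad, then the finger opening in cm, from 0 to 8.7. A call has 1 to 20 rows; each row shifts and turns the commanded pose from where the row before left it; what a row does not reach is not made up. A row lasts 1/8 s, in which the tool goes at most 62.5 mm and 10.7 degrees, less where a joint would pass 70% of its speed; a pose out of reach is approached as far as the arm can. A call is refused whole if a number of a shift passes 6.25 or a number of a turn 0.188, either way. A call with a gripper value outside its range is refused whole. The fingers move at their own pace and stop on an object; "grip_force" is the grip in N (left out, the last holds). Time passes only in rows, so rows that do not move let the fingers close. It gives the time, the measured TCP pose, the force and the opening at its end, in the units of the state.
- r.read_state(): the state, without advancing time (a new reading comes with each control period).
- r.camera(name): name is "scene" or "top" or "wrist"; returns a dict with "img" (420x560x3 uint8, red, green, blue), "K" (3x3 intrinsics, pixels), "camera_from_world" (4x4, takes a point from world to camera coordinates). Camera axes: x right, y down, z forward; pixel columns grow to the right and rows downward; lengths in m; the calibration is good to about 2 mm. A picture is of the moment at which its call begins. There is no depth.
- r.close_job(): hands the job in, once; it reports no verdict.
The state is a dict: "time": time; "joint_positions": joint angles; "joint_vel": joint speeds; "joint_torque": joint torques, N m; "ee_pos": TCP position; "eef_rot": TCP orientation; "ft_force": force on the tool from outside, world axes, zero at the start; "torque": the same for the moment, N m; "width": finger opening in m.
Only numpy, scipy, OpenCV 4.12 (cv2) and the standard library are available. Lean on these libraries where they do the work, as an engineer would, in place of code of your own. Each camera call takes 0.05 s, during which the arm holds its last target. There are 200 camera calls.

## Working session

There is one attempt and no reset: what is moved stays moved. The work goes in short steps, Python scripts to look and compute and a tool call to move; the robot and the scene stay as the last step left them, time stands still between calls to the robot, and variables do not carry over. Pictures are saved under pics/ and viewed, about 8 in all and at most 12, crops included, and the job is handed in when it is done.

Besides the shell and the picture viewer there is one more tool, called after ">>>" as a command line: name --pt "numbers of a row" for each row, then --argument value for the rest. play_rows: Moves the arm, as the interface text tells. Its arguments: {"type":"object","properties":{"commands":{"type":"array","items":{"type":"array","items":{"type":"number"}}},"grip_force":{"type":"number"}},"required":["commands"]}

```bash
mkdir -p pics; cat > h.py <<'E'
from bench import r
import numpy as np, cv2
def snap(n,f):
    c=r.camera(n); cv2.imwrite('pics/'+f,c['img'][:,:,::-1]); np.savez('pics/'+f[:-4]+'.npz',K=c['K'],T=c['camera_from_world']); return c
def ray(c,uv,z):
    T=c['camera_from_world'] if 'camera_from_world' in c else c['T']
    R,t=T[:3,:3],T[:3,3]; d=R.T@np.linalg.inv(c['K'])@np.array([uv[0],uv[1],1.]); o=-R.T@t
    return o+d*(z-o[2])/d[2]
def proj(c,p):
    T=c['camera_from_world'] if 'camera_from_world' in c else c['T']
    q=c['K']@(T[:3,:3]@np.array(p)+T[:3,3]); return q[:2]/q[2]
E
python3 - <<'E'
from h import *
a=snap('top','top0.png');b=snap('scene','scene0.png')
for c in(a,b):
    T=c['camera_from_world'];print(-T[:3,:3].T@T[:3,3],c['K'][0,0],T[2,:3])
s=r.read_state();print(s)
cv2.imwrite('pics/both.png',cv2.resize(np.hstack([a['img'],b['img']])[:,:,::-1],(800,300)))
E
```

```text
[0.39612143 0.12739188 1.3688253 ] 503.85999680230907 [ 0.10680648  0.01366747 -0.99418589]
[-0.05087339  0.76276489  0.830303  ] 395.25976655735485 [ 0.51096482 -0.57820626 -0.63607585]
{'time': 0.1, 'joint_positions': array([ 1.17739803,  0.33283108, -0.06466635,  1.46087404,  0.02160889,
        1.34988047, -0.0884964 ]), 'joint_vel': array([-0.00109633, -0.00155435,  0.00106663, -0.00173819, -0.00011798,
       -0.00059202, -0.00049844]), 'joint_torque': array([ 2.79471358e-03, -6.24548864e+01,  2.56970833e-02, -3.90718675e+01,
       -6.14558347e-02,  3.65431141e-02,  3.33298760e-05]), 'ee_pos': array([ 0.2263125 , -0.58218504,  0.20141146]), 'eef_rot': array([ 8.25334110e-01, -5.64644301e-01, -5.56405949e-04, -3.33628118e-04]), 'ft_force': array([-0.00818429,  0.19297978,  0.40174853]), 'torque': array([ 0.03150901,  0.02047487, -0.0359704 ]), 'width': 0.08720739212746093}
```

View pics/top0.png

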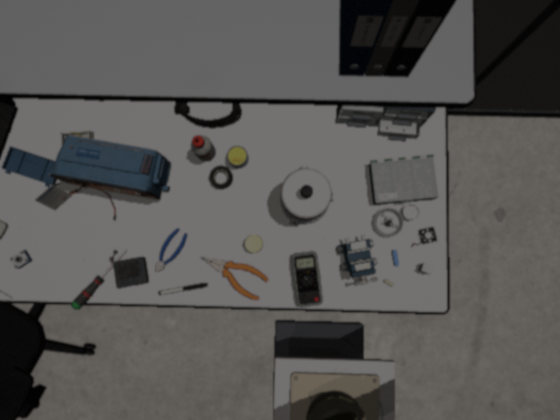

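View pics/scene0.png

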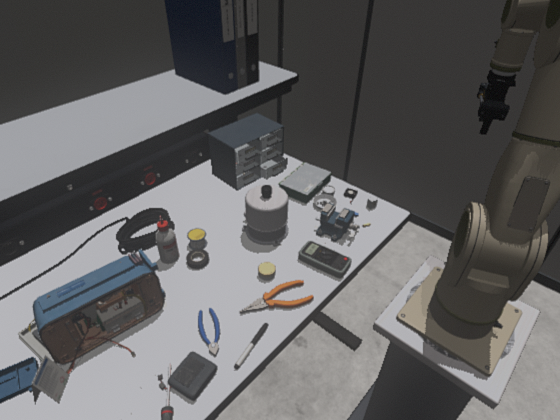

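Top view: cover with its black knob at (306,191). Pliers are at (240,275), the yellow-topped reel at (237,156), tape at (221,177) and flux tin at (253,243). Free bench lies to the left of the canister, near (220,215). The scene view agrees, with the knob at (266,191).

```bash
python3 - <<'E'
from h import *
L=lambda n:(cv2.imread(f'pics/{n}.png'),dict(np.load(f'pics/{n}.npz')))
im,c=L('top0');im2,c2=L('scene0')
def knob(im,box):
    x0,y0,x1,y1=box;g=cv2.cvtColor(im,6)[y0:y1,x0:x1];m=(g<45).astype(np.uint8)
    n,l,s,ce=cv2.connectedComponentsWithStats(m)
    i=1+np.argmax(s[1:,4]);print(s[i],ce[i]+[x0,y0]);return ce[i]+[x0,y0]
k=knob(im,(295,180,318,203)); k2=knob(im2,(255,180,278,203))
for z in(.155,.16,.167):print(z,ray(c,k,z),ray(c2,k2,z))
for n,uv,z in[('flux',(253,243),.026),('tape',(221,177),.019),('spool',(237,156),.04),('meter',(307,278),.04),('plierL',(203,259),.01),('pliertop',(265,267),.01),('cutters',(184,235),.01),('bottle',(202,148),.1),('vice',(357,258),.05)]:print(n,ray(c,uv,z).round(3))
P=ray(c,k,.16)
print('patch0.18',proj(c,P+[0,.18,-.16]))
cv2.imwrite('pics/crop.png',cv2.resize(cv2.convertScaleAbs(im[130:310,150:350],alpha=1.8),(800,720))[:600])
E
```

```text
[  5   6  12  12 110] [305.74545455 191.5       ]Traceback (most recent call last):
  File "<stdin>", line 8, in <module>
  File "<stdin>", line 7, in knob
    return _wrapfunc(a, 'argmax', axis=axis, out=out, **kwds)
    return bound(*args, **kwds)
ValueError: attempt to get argmax of an empty sequence
```

```bash
python3 - <<'E'
from h import *
L=lambda n:(cv2.imread(f'pics/{n}.png'),dict(np.load(f'pics/{n}.npz')))
im,c=L('top0');im2,c2=L('scene0')
def knob(im,box):
    x0,y0,x1,y1=box;g=cv2.cvtColor(im,cv2.COLOR_BGR2GRAY)[y0:y1,x0:x1]
    t,m=cv2.threshold(g,0,255,cv2.THRESH_BINARY_INV+cv2.THRESH_OTSU)
    n,l,s,ce=cv2.connectedComponentsWithStats(m)
    i=1+np.argmax(s[1:,4]);print(t,s[i],ce[i]+[x0,y0]);return ce[i]+[x0,y0]
k=knob(im,(295,180,318,203)); k2=knob(im2,(258,183,275,200))
for z in(.155,.16,.167):print(z,ray(c,k,z),ray(c2,k2,z))
for n,uv,z in[('flux',(253,243),.026),('tape',(221,177),.019),('spool',(237,156),.04),('meter',(307,278),.04),('plierL',(203,259),.01),('pliertop',(265,267),.01),('cutters',(184,235),.01),('bottle',(202,148),.1),('vice',(357,258),.05)]:print(n,ray(c,uv,z).round(3))
P=ray(c,k,.16)
print('patch0.18',proj(c,P+[0,.18,-.16]))
E
```

```text
73.0 [  3   5  15  14 158] [305.24683544 191.75316456]
112.0 [  2   2  12  15 145] [265.86896552 191.97931034]
0.155 [0.57301444 0.09250766 0.155     ] [0.56797981 0.09550837 0.155     ]
0.16 [0.57228578 0.09265135 0.16      ] [0.56339776 0.1004488  0.16      ]
0.167 [0.57126566 0.09285253 0.167     ] [0.55698291 0.10736539 0.167     ]
flux [0.451 0.225 0.026]
tape [0.628 0.318 0.019]
spool [0.682 0.275 0.04 ]
meter [0.362 0.08  0.04 ]
plierL [0.405 0.359 0.01 ]
pliertop [0.388 0.192 0.01 ]
cutters [0.468 0.413 0.01 ]
bottle [0.688 0.359 0.1  ]
vice [ 0.418 -0.049  0.05 ]
patch0.18 [237.7327497 198.5352043]
```

>>> play_rows --pt "3.2 3.2 1.25 0 0 0.08 8.7" --pt "3.2 3.2 1.25 0 0 0.08 8.7" --pt "3.2 3.2 1.25 0 0 0.08 8.7" --pt "3.2 3.2 1.25 0 0 0.08 8.7" --pt "3.2 3.2 1.25 0 0 0.08 8.7" --pt "3.2 3.2 1.25 0 0 0.08 8.7" --pt "3.2 3.2 1.25 0 0 0.08 8.7" --pt "3.2 3.2 1.25 0 0 0.08 8.7" --pt "1 4.7 0 0 0 0.08 8.7" --pt "1 4.7 0 0 0 0.08 8.7" --pt "1 4.7 0 0 0 0.08 8.7" --pt "1 4.7 0 0 0 0.08 8.7" --pt "1 4.7 0 0 0 0.08 8.7" --pt "1 4.7 0 0 0 0.08 8.7" --pt "1 4.7 0 0 0 0.08 8.7" --pt "1 4.7 0 0 0 0.08 8.7" --pt "1 4.7 0 0 0 0.08 8.7" --pt "0 0 0 0 0 0 8.7" --pt "0 0 0 0 0 0 8.7"

```text
time: 2.48
ee_pos: [0.5724, 0.0958, 0.3017]
eef_rot: [0.997, 0.08, -0.0, 0.0]
ft_force: [0.1, -0.8, -0.8]
width: 0.0871
```

```bash
python3 - <<'E'
from h import *
c=snap('wrist','w1.png');s=r.read_state();print(s['ee_pos'],s['joint_positions'],s['eef_rot'],s['ft_force'])
T=c['camera_from_world'];print(-T[:3,:3].T@T[:3,3],T[2,:3],proj(c,[.571,.093,.167]))
E
```

```text
[0.57258271 0.09508943 0.30188386] [ 0.3228751   0.2717793  -0.70481409  1.38666861  0.17537818  1.54673412
 -0.20993795] [ 9.96882081e-01  7.89047647e-02 -2.14158348e-04  3.30371432e-04] [ 0.0744087  -0.73876197 -0.0104396 ]
[0.56032929 0.17519201 0.48359571] [ 0.04528172 -0.28887683 -0.9562948 ] [275.97187939 201.19108305]
```

View pics/w1.png

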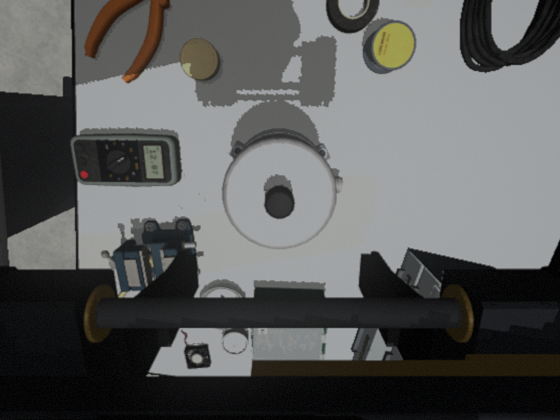

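Wrist view: knob top at (279,203), cover disc centred near (280,192), hose stub at right (338,184), reel (390,45), tape (352,5), flux tin (200,60). Triangulating.

```bash
python3 - <<'E'
from h import *
im=cv2.imread('pics/w1.png');c=dict(np.load('pics/w1.npz'));t=dict(np.load('pics/top0.npz'))
g=cv2.cvtColor(im,cv2.COLOR_BGR2GRAY)
m=(g[182:222,258:300]<55).astype(np.uint8)
n,l,s,ce=cv2.connectedComponentsWithStats(m);i=1+np.argmax(s[1:,4]);print(s[i],ce[i]+[258,182])
k=ce[i]+[258,182]
for z in(.16,.163,.167):print(ray(c,k,z))
print('top face', ray(c,(279,203),.167))
for n,uv,z in[('flux',(199,60),.026),('tape',(352,5),.019),('spool',(393,45),.04),('stub',(338,184),.03)]:print(n,ray(c,uv,z).round(3))
E
```

```text
[  7   4  29  32 663] [278.56259427 201.52639517]
[0.57386079 0.09125458 0.16      ]
[0.57373534 0.09203275 0.163     ]
[0.57356808 0.09307031 0.167     ]
top face [0.57423243 0.09165947 0.167     ]
flux [0.451 0.222 0.026]
tape [0.629 0.314 0.019]
spool [0.684 0.275 0.04 ]
stub [0.657 0.095 0.03 ]
```

>>> play_rows --pt "0.1 -0.3 -2.5 0 0 0 8.7" --pt "0 0 -2.5 0 0 0 8.7" --pt "0 0 -2.5 0 0 0 8.7" --pt "0 0 -2.5 0 0 0 7" --pt "0 0 -2.5 0 0 0 6" --pt "0 0 -2 0 0 0 6" --pt "0 0 -1.2 0 0 0 6" --pt "0 0 -0.5 0 0 0 6" --pt "0 0 0 0 0 0 6" --pt "0 0 0 0 0 0 2.5" --pt "0 0 0 0 0 0 2.5" --pt "0 0 0 0 0 0 2.5" --pt "0 0 0 0 0 0 2.5" --grip_force 30

```text
time: 4.15
ee_pos: [0.5736, 0.0935, 0.1403]
eef_rot: [0.997, 0.08, 0.0, 0.0]
ft_force: [0.9, 0.2, 0.6]
width: 0.029
```

>>> play_rows --pt "0 0 0.5 0 0 0 2.3" --pt "0 0 0.8 0 0 0 2.3" --pt "0 0 1 0 0 0 2.3" --pt "0 0 1.2 0 0 0 2.3" --pt "0 0 1.5 0 0 0 2.3" --pt "0 0 1.5 0 0 0 2.3" --pt "0 0 1.5 0 0 0 2.3" --pt "0 0 1.2 0 0 0 2.3" --pt "0 0 0.8 0 0 0 2.3" --pt "0 0 0 0 0 0 2.3" --pt "0 0 0 0 0 0 2.3"

```text
time: 5.52
ee_pos: [0.5733, 0.0934, 0.2396]
eef_rot: [0.997, 0.08, -0.0, 0.0]
ft_force: [-0.8, -0.2, -3.7]
width: 0.0282
```

```bash
python3 - <<'E'
from h import *
a=snap('scene','s2.png')['img'];b=snap('wrist','w2.png')['img']
s=r.read_state();print(s['time'],s['ee_pos'],s['ft_force'],s['width'])
cv2.imwrite('pics/b2.png',cv2.resize(np.hstack([a[100:420,100:500],b[:320,60:460]])[:,:,::-1],(800,320)))
E
```

```text
5.625 [0.57323734 0.09336712 0.23956275] [ 0.20435391  0.34322032 -3.56746347] 0.02821705575255595
```

View pics/b2.png

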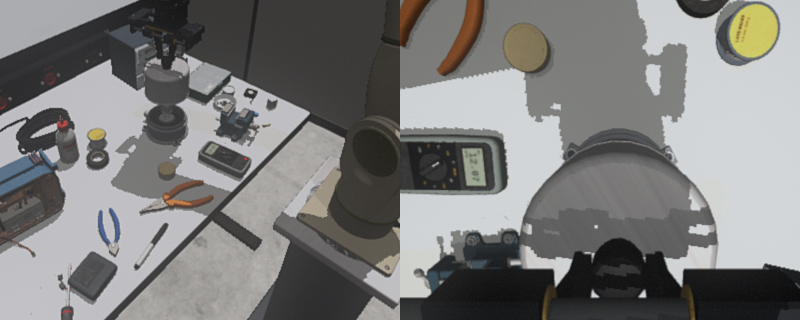

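The right half shows the wrist view: cover held at (620,215), base about 150 mm above the bench. The left half shows the bolt standing in the open canister at (165,110).

>>> play_rows --pt "-0.4 1.4 0 0 0 0 2.3" --pt "-0.8 3 0 0 0 0 2.3" --pt "-0.8 3 0 0 0 0 2.3" --pt "-0.8 3 0 0 0 0 2.3" --pt "-0.8 3 0 0 0 0 2.3" --pt "-0.8 3 0 0 0 0 2.3" --pt "-0.7 3 0 0 0 0 2.3" --pt "-0.4 1.8 0 0 0 0 2.3" --pt "0 0 -1 0 0 0 2.3" --pt "0 0 -2 0 0 0 2.3" --pt "0 0 -2.5 0 0 0 2.3" --pt "0 0 -2.5 0 0 0 2.3" --pt "0 0 -2.5 0 0 0 2.3" --pt "0 0 -2 0 0 0 2.3" --pt "0 0 -1.2 0 0 0 2.3" --pt "0 0 -0.6 0 0 0 2.3" --pt "0 0 -0.3 0 0 0 2.3" --pt "0 0 0 0 0 0 2.3" --pt "0 0 0 0 0 0 2.3"

```text
time: 8.0
ee_pos: [0.5188, 0.3057, 0.0947]
eef_rot: [0.997, 0.08, 0.0, -0.0]
ft_force: [0.8, -0.1, -3.0]
width: 0.0284
```

```bash
python3 - <<'E'
from h import *
b=snap('wrist','w3.png')
s=r.read_state();print(s['time'],s['ee_pos'],s['ft_force'],s['width'])
E
```

```text
8.05 [0.5187306  0.30565181 0.09466657] [-0.38641918 -0.58883945 -3.60180221] 0.028550214906075094
```

View pics/w3.png

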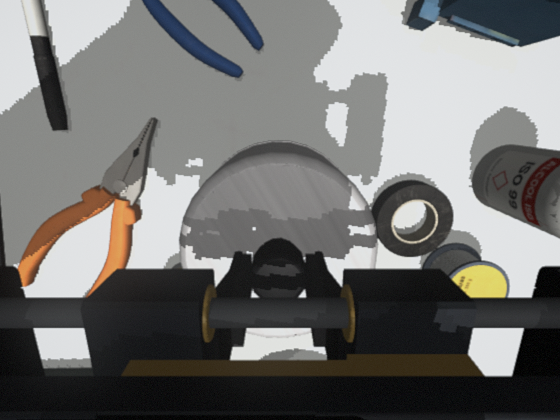

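Wrist view: cover hangs just above the bench, clear of the tape (413,215) and pliers tip (153,120). Setting it down.

>>> play_rows --pt "0 0 -0.2 0 0 0 2.3" --pt "0 0 -0.2 0 0 0 2.3" --pt "0 0 -0.1 0 0 0 2.3" --pt "0 0 0 0 0 0 2.3" --pt "0 0 0 0 0 0 2.3"

```text
time: 8.68
ee_pos: [0.5189, 0.3057, 0.0901]
eef_rot: [0.997, 0.08, 0.001, -0.0]
ft_force: [-1.3, -0.9, 5.3]
width: 0.0284
```

>>> play_rows --pt "0 0 0 0 0 0 4" --pt "0 0 0 0 0 0 5" --pt "0 0 0 0 0 0 6" --pt "0 0 0 0 0 0 6" --pt "0 0 1 0 0 0 6" --pt "0 0 2.5 0 0 0 6" --pt "0 0 3.5 0 0 0 6" --pt "0 0 4 0 0 0 6" --pt "0 0 4 0 0 0 6" --pt "0.5 -1.4 2 0 0 0 6" --pt "1 -4 0 0 0 0 6" --pt "1 -4 0 0 0 0 6" --pt "1 -4 0 0 0 0 6" --pt "1 -4 0 0 0 0 6" --pt "1 -4 0 0 0 0 6" --pt "0 0 0 0 0 0 6" --pt "0 0 0 0 0 0 6"

```text
time: 10.8
ee_pos: [0.5732, 0.0913, 0.2589]
eef_rot: [0.997, 0.08, -0.0, -0.0]
ft_force: [-0.0, 0.7, 0.4]
width: 0.0603
```

```bash
python3 - <<'E'
from h import *
b=snap('wrist','w4.png')
s=r.read_state();print(s['time'],s['ee_pos'],s['joint_positions'],s['ft_force'],s['width'])
print(proj(b,[.5735,.092,.106]),proj(b,[.5735,.092,.056]))
cv2.imwrite('pics/w4c.png',cv2.resize(b['img'][:280,140:420,::-1],(600,600),interpolation=2))
E
```

```text
10.85 [0.57312522 0.09207707 0.25899343] [ 0.33834054  0.28341353 -0.7081688   1.46403981  0.18350485  1.46190878
 -0.20902774] [-0.89377196  0.04459237 -0.34635974] 0.059872869615502484
[278.28113725 193.79807074] [278.31402452 183.95775473]
```

View pics/w4c.png

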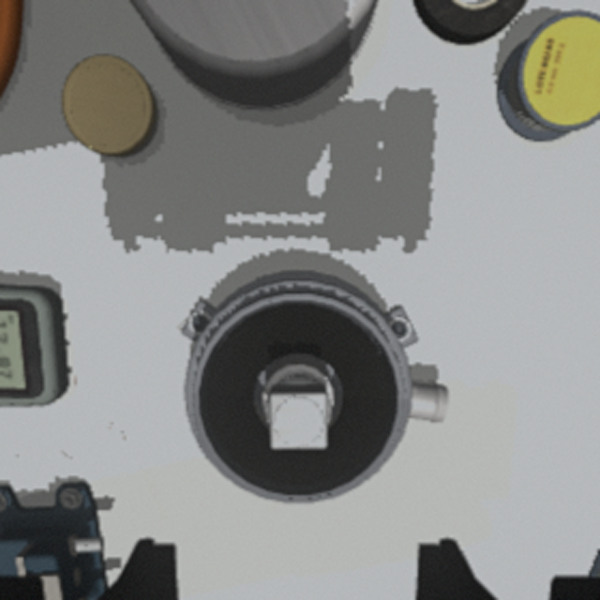

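Crop (×2.14): bolt head's top is a square at (271–327, 394–448), nearly aligned with the hose stub (430,402). The cover stands upright at the top and the flux tin is untouched. Now I measure the head.

```bash
python3 - <<'E'
from h import *
im=cv2.imread('pics/w4.png');c=dict(np.load('pics/w4.npz'))
g=cv2.cvtColor(im,cv2.COLOR_BGR2GRAY)
S=280/600
x0,y0,x1,y1=260,178,300,215
R=g[y0:y1,x0:x1];print(g[197,270:290:4],g[186,278],g[197,262],g[190,275])
m=(R>g[197,279]-35).astype(np.uint8)
n,l,s,ce=cv2.connectedComponentsWithStats(m);i=l[197-y0,279-x0];print(s[i],ce[i]+[x0,y0])
ct,_=cv2.findContours((l==i).astype(np.uint8),0,1);q=cv2.minAreaRect(max(ct,key=len));print(q)
b=cv2.boxPoints(q)+[x0,y0]
for z in (.104,.107):
    P=np.array([ray(c,p,z) for p in b]);print(P[:,:2].round(4).tolist(),P.mean(0)[:2],[np.linalg.norm(P[k]-P[k-1]).round(4) for k in range(4)],[np.degrees(np.arctan2(*(P[k]-P[k-1])[[1,0]])).round(1) for k in range(4)])
# hand-read corners
h=np.array([(271,394),(326,394),(327,448),(272,448)])*S+[140,0]
P=np.array([ray(c,p,.106) for p in h]);print(P.mean(0),[np.linalg.norm(P[k]-P[k-1]).round(4) for k in range(4)],[np.degrees(np.arctan2(*(P[k]-P[k-1])[[1,0]])).round(1) for k in range(4)])
print('stub',ray(c,np.array((447,402))*S+[140,0],.03))
r2=(300*S+140,398*S);print('pot',ray(c,(np.array((300,398))*S+[140,0]),.062))
E
```

```text
[182 183 182 182 180] 176 45 181
[  7   6  25  25 609] [279.08538588 196.27586207]
((19.0, 18.0), (24.0, 24.0), 90.0)
[[0.5605, 0.0999], [0.5848, 0.1038], [0.5892, 0.0785], [0.5643, 0.0745]] [0.57470969 0.0891939 ] [np.float64(0.0257), np.float64(0.0247), np.float64(0.0257), np.float64(0.0252)] [np.float64(98.6), np.float64(9.2), np.float64(-80.2), np.float64(-170.8)]
[[0.5605, 0.1005], [0.5846, 0.1044], [0.589, 0.0794], [0.5643, 0.0754]] [0.5745881  0.08991811] [np.float64(0.0254), np.float64(0.0245), np.float64(0.0254), np.float64(0.025)] [np.float64(98.6), np.float64(9.2), np.float64(-80.2), np.float64(-170.8)]
[0.57525792 0.08926141 0.106     ] [np.float64(0.0268), np.float64(0.0263), np.float64(0.0268), np.float64(0.0269)] [np.float64(99.6), np.float64(9.2), np.float64(-79.1), np.float64(-170.8)]
stub [0.66244771 0.09624132 0.03      ]
pot [0.57557005 0.09147024 0.062     ]
```

>>> play_rows --pt "0.15 -0.15 -2.5 0 0 0 5" --pt "0 0 -3 0 0 0 5" --pt "0 0 -3 0 0 0 5" --pt "0 0 -3 0 0 0 5" --pt "0 0 -2.5 0 0 0 5" --pt "0 0 -1.5 0 0 0 5" --pt "0 0 -1 0 0 0 5" --pt "0 0 -0.5 0 0 0 5" --pt "0 0 0 0 0 0 5" --pt "0 0 0 0 0 0 3.5" --pt "0 0 0 0 0 0 2.5" --pt "0 0 0 0 0 0 2.5" --pt "0 0 0 0 0 0 2.5" --grip_force 3

```text
time: 12.48
ee_pos: [0.575, 0.0899, 0.0893]
eef_rot: [0.997, 0.08, 0.0, -0.0]
ft_force: [-0.4, 0.5, 0.3]
width: 0.0263
```

```bash
python3 - <<'E'
from h import *
b=snap('wrist','w5.png')
s=r.read_state();print(s['time'],s['ee_pos'],s['ft_force'],s['torque'],s['width'],s['joint_positions'][6])
cv2.imwrite('pics/w5c.png',cv2.resize(b['img'][130:330,180:380,::-1],(600,600),interpolation=2))
E
```

```text
12.525 [0.57501591 0.08995578 0.08922768] [-0.76793638  0.31230071 -0.54233013] [-0.01196021 -0.13048848  0.00300426] 0.025547751876695553 -0.27485095089751066
```

View pics/w5c.png

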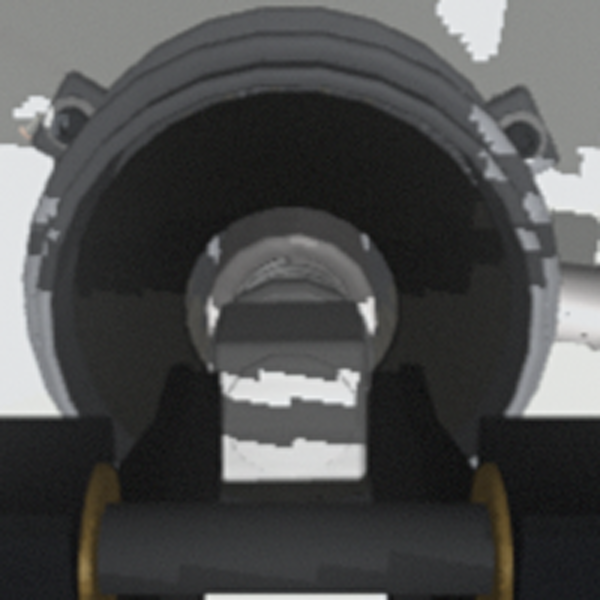

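Crop: fingers stand on either side of the head, which fills the gap (220–365), with the boss visible behind and the tips above the collar. The width reads about 2.5 mm under the true 28 mm, the same offset as on the 31 mm knob. A command of 2.7 cm should therefore leave the loose gap.

>>> play_rows --pt "0 0 0 0 0 0 2.7" --pt "0 0 0 0 0 0 2.7" --pt "0 0 0 0 0 0.1 2.7" --pt "0 0 0 0 0 0.1 2.7" --pt "0 0 0 0 0 0.1 2.7" --pt "0 0 0 0 0 0.1 2.7" --pt "0 0 0 0 0 0.1 2.7" --pt "0 0 0 0 0 0.1 2.7" --pt "0 0 0 0 0 0.1 2.7" --pt "0 0 0 0 0 0.1 2.7" --pt "0 0 0 0 0 0.1 2.7" --pt "0 0 0 0 0 0.1 2.7" --pt "0 0 0 0 0 0 2.7" --pt "0 0 0 0 0 0 2.7"

```text
time: 14.28
ee_pos: [0.575, 0.09, 0.0892]
eef_rot: [0.837, 0.547, 0.0, -0.0]
ft_force: [-0.3, -0.2, 0.1]
width: 0.0271
```

```bash
python3 - <<'E'
from h import *
b=snap('wrist','w6.png');a=snap('scene','s6.png')
s=r.read_state();print(s['time'],s['ee_pos'],s['eef_rot'],s['ft_force'],s['torque'],s['width'],s['joint_positions'])
cv2.imwrite('pics/w6c.png',np.hstack([cv2.resize(b['img'][180:310,220:350,::-1],(400,400),interpolation=2),cv2.resize(a['img'][180:260,226:306,::-1],(400,400),interpolation=2)]))
E
```

```text
14.375 [0.57500479 0.0899558  0.08921069] [8.36865262e-01 5.47408925e-01 3.58096294e-05 1.12749094e-05] [-0.40256533  0.71277231  0.86040015] [ 0.10809684 -0.1500973   0.02241895] 0.026792792372559642 [ 0.44663099  0.46298935 -0.85287197  1.67829962  0.37364643  1.17214955
  0.65670326]
```

View pics/w6c.png

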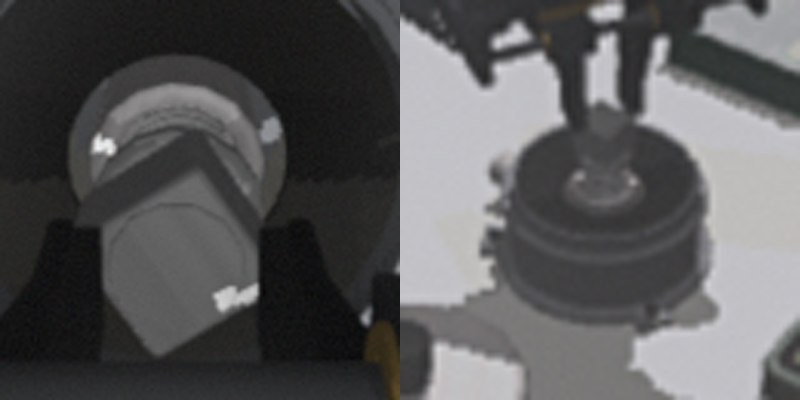

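```bash
python3 - <<'E'
from h import *
c6=dict(np.load('pics/w6.npz'));s6=dict(np.load('pics/s6.npz'));c5=dict(np.load('pics/w5.npz'));c4=dict(np.load('pics/w4.npz'))
w=lambda x,y:(220+x*130/400,180+y*130/400)
for z in(.08,.085,.09,.095,.1,.106,.11):
    a,b=ray(c6,w(195,150),z),ray(c6,w(155,355),z)
    q,p=ray(c5,(180+222/3,130+480/3),z),ray(c5,(180+365/3,130+480/3),z)
    m=ray(c4,(279.1,196.3),z)
    print(z,np.linalg.norm(a-b).round(4),((a+b)/2).round(4),'w5 width',np.linalg.norm(p-q).round(4),'w4',m.round(4),'scene',ray(s6,(266.8,203.6),z).round(4))
for z in (.09,.106):print(proj(s6,[.575,.09,z]))
print([proj(c6,[.575,.09,z]).round(1) for z in(.0892,.106)])
E
```

```text
0.08 0.0465 [0.5838 0.0851 0.08  ] w5 width 0.0308 w4 [0.5758 0.0832 0.08  ] scene [0.5941 0.0633 0.08  ]
0.085 0.0453 [0.5817 0.086  0.085 ] w5 width 0.03 w4 [0.5756 0.0844 0.085 ] scene [0.5898 0.068  0.085 ]
0.09 0.044 [0.5795 0.087  0.09  ] w5 width 0.0292 w4 [0.5754 0.0856 0.09  ] scene [0.5855 0.0726 0.09  ]
0.095 0.0428 [0.5774 0.088  0.095 ] w5 width 0.0283 w4 [0.5752 0.0869 0.095 ] scene [0.5812 0.0773 0.095 ]
0.1 0.0416 [0.5752 0.0889 0.1   ] w5 width 0.0275 w4 [0.575  0.0881 0.1   ] scene [0.5769 0.0819 0.1   ]
0.106 0.0402 [0.5726 0.0901 0.106 ] w5 width 0.0266 w4 [0.5748 0.0895 0.106 ] scene [0.5718 0.0875 0.106 ]
0.11 0.0392 [0.5709 0.0909 0.11  ] w5 width 0.0259 w4 [0.5746 0.0905 0.11  ] scene [0.5683 0.0913 0.11  ]
[265.44785531 207.73078303]
[265.43079314 203.51962557]
[array([278.3, 254.3]), array([278.3, 266.8])]
```

The picture shows the head turned about 33° relative to the jaws, so the bolt did not follow. The width never stopped on the head either, because 2.5 was my own command. I turn back to align and check whether a real grip exists at this height.

>>> play_rows --pt "0 0 0 0 0 0 4.5" --pt "0 0 0 0 0 0 4.5" --pt "0 0 0 0 0 -0.14 4.5" --pt "0 0 0 0 0 -0.14 4.5" --pt "0 0 0 0 0 -0.14 4.5" --pt "0 0 0 0 0 -0.14 4.5" --pt "0 0 0 0 0 -0.14 4.5" --pt "0 0 0 0 0 -0.15 4.5" --pt "0 0 0 0 0 -0.15 4.5" --pt "0 0 0 0 0 0 3.5" --pt "0 0 0 0 0 0 2" --pt "0 0 0 0 0 0 2" --pt "0 0 0 0 0 0 2" --pt "0 0 0 0 0 0 2" --grip_force 5

```text
time: 16.12
ee_pos: [0.575, 0.0899, 0.0892]
eef_rot: [0.997, 0.08, 0.0, -0.0]
ft_force: [1.0, -0.3, -1.2]
width: 0.02
```

```bash
python3 - <<'E'
from h import *
b=snap('wrist','w7.png')
s=r.read_state();print(s['time'],s['ee_pos'],s['ft_force'],s['torque'],s['width'],s['joint_positions'][6])
cv2.imwrite('pics/w7c.png',cv2.resize(b['img'][180:310,220:350,::-1],(400,400),interpolation=2))
E
```

```text
16.175 [0.57497541 0.08992056 0.08913604] [ 0.13924991 -0.3284242   0.63538738] [-0.02801678 -0.05273218  0.01633304] 0.020398397967137535 -0.2737496135864606
```

View pics/w7c.png

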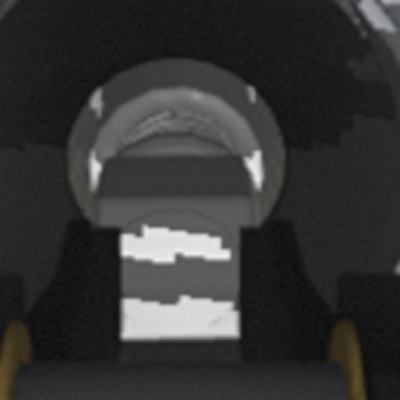

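Crop: with the fingers closed to 20 mm the head (100–260) lies beneath them. So the pads are above the head top, and I need to go lower.

>>> play_rows --pt "0 0 0 0 0 0 4.5" --pt "0 0 0 0 0 0 4.5" --pt "0 0 -0.5 0 0 0 4.5" --pt "0 0 -0.5 0 0 0 4.5" --pt "0 0 -0.5 0 0 0 4.5" --pt "0 0 0 0 0 0 4.5" --pt "0 0 0 0 0 0 2" --pt "0 0 0 0 0 0 2" --pt "0 0 0 0 0 0 2" --pt "0 0 0 0 0 0 2" --grip_force 5

```text
time: 17.42
ee_pos: [0.5751, 0.09, 0.0743]
eef_rot: [0.997, 0.08, 0.0, -0.0]
ft_force: [1.3, 0.3, -0.4]
width: 0.028
```

```bash
python3 - <<'E'
from h import *
s=r.read_state();print(s['time'],s['ee_pos'],s['ft_force'],s['torque'],s['width'],s['joint_positions'][6])
b=snap('wrist','w8.png')
cv2.imwrite('pics/w8c.png',cv2.resize(b['img'][180:310,220:350,::-1],(400,400),interpolation=2))
E
```

```text
17.425 [0.57514137 0.0899601  0.07429688] [ 1.2670781   0.27301065 -0.37591936] [-0.03894033 -0.1967407  -0.01777101] 0.028036560625371416 -0.28284823853888746
```

>>> play_rows --pt "0 0 0 0 0 0 3.2" --pt "0 0 -0.2 0 0 0 3.2" --pt "0 0 -0.2 0 0 0 2.95" --pt "0 0 0 0 0 0 2.95" --pt "0 0 0 0 0 0.125 2.95" --pt "0 0 0 0 0 0.125 2.95" --pt "0 0 0 0 0 0.125 2.95" --pt "0 0 0 0 0 0.125 2.95" --pt "0 0 0 0 0 0.125 2.95" --pt "0 0 0 0 0 0.125 2.95" --pt "0 0 0 0 0 0.125 2.95" --pt "0 0 0 0 0 0.125 2.95" --pt "0 0 0 0 0 0.1 2.95" --pt "0 0 0 0 0 0.1 2.95" --pt "0 0 0 0 0 0 2.95" --pt "0 0 0 0 0 0 2.95"

```text
time: 19.48
ee_pos: [0.5751, 0.0898, 0.0702]
eef_rot: [0.778, 0.628, 0.0, 0.0]
ft_force: [-0.2, -0.7, 1.7]
width: 0.0296
```

```bash
python3 - <<'E'
from h import *
s=r.read_state();print(s['time'],s['ee_pos'],s['eef_rot'],s['ft_force'],s['torque'],s['width'],s['joint_positions'][6])
b=snap('wrist','w9.png');a=snap('scene','s9.png')
cv2.imwrite('pics/w9c.png',np.hstack([cv2.resize(b['img'][180:310,220:350,::-1],(400,400),interpolation=2),cv2.resize(a['img'][180:260,226:306,::-1],(400,400),interpolation=2)]))
E
```

```text
19.475 [0.57505034 0.08984435 0.07021365] [7.77988615e-01 6.28278372e-01 3.29921278e-05 1.59204044e-05] [-0.22481929 -0.69809799  1.67000234] [-0.07531511 -0.06934153  0.02185428] 0.029612671997847277 0.8259707883287345
```

View pics/w9c.png

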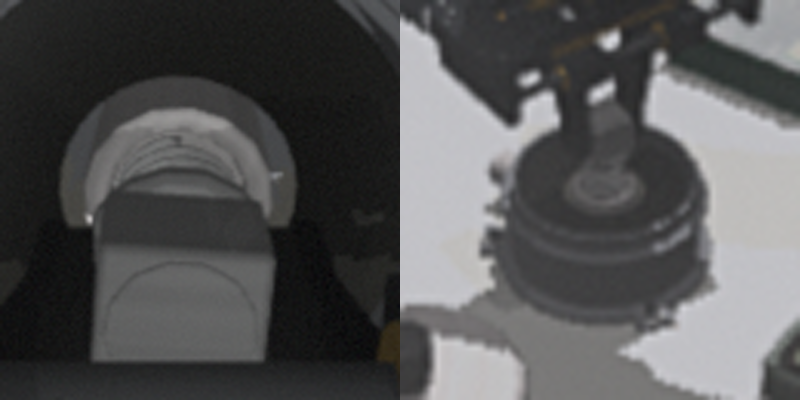

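Left crop: the head now turns with the fingers, lagging only about 4°, with its top-face far edge at row 245. It has turned about 1.1 rad so far. I'll track that edge numerically to detect the drop.

>>> play_rows --pt "0 0 0 0 0 0.08 2.95" --pt "0 0 0 0 0 0.08 2.95" --pt "0 0 0 0 0 0.08 2.95" --pt "0 0 0 0 0 0.08 2.95" --pt "0 0 0 0 0 0.08 2.95" --pt "0 0 0 0 0 0 2.95"

```text
time: 20.32
ee_pos: [0.5748, 0.0901, 0.0699]
eef_rot: [0.637, 0.77, -0.0, -0.0]
ft_force: [0.3, -0.8, 0.6]
width: 0.0296
```

```bash
cat > edge.py <<'E'
from h import *
import sys
def prof(im):
    g=cv2.cvtColor(im,cv2.COLOR_BGR2GRAY).astype(int); return g[225:305,272:285].mean(1).round().astype(int)
if __name__=='__main__':
    s=r.read_state();print(s['time'],s['ee_pos'],2*np.arctan2(s['eef_rot'][1],s['eef_rot'][0]),s['ft_force'],s['torque'],s['width'],s['joint_positions'][6])
    for f in ['w9.png','w8.png']+sys.argv[2:]: print(f,prof(cv2.imread('pics/'+f)))
    snap('wrist',sys.argv[1]);print(sys.argv[1],prof(cv2.imread('pics/'+sys.argv[1])));snap('scene','s'+sys.argv[1])
E
python3 edge.py w10.png
```

```text
20.325 [0.57482479 0.09008543 0.06992219] 1.7592001999094897 [ 0.26393059 -0.7617982   0.62704665] [ 0.07704359 -0.14469877 -0.00338436] 0.02955418113588947 1.1920416296625
w9.png [104 107  95 100 106 101  91 103 104  76  55  66  79  83  86  96 103 100
  73  53  51  53  53  52  52  53  52  53  53  53  53  53  53  52  52  61
  73  82  89  94  83  90  99 101 103 102 102 101  99  98  97  97  96  97
  99 100 100 100 100  99  99  98  98  98  98  98  98  97  96  94  94  93
  66  40  35  38  39  41  43  45]
w8.png [ 93 102 107  96 101  97  71  64  80  86  89  99 101  96  75  58  54  56
  57  56  57  56  57  57  58  57  58  57  56  62  74  84  88  90  82  88
  94  95  96  96  96  95  93  92  92  92  91  93  93  98 146 187 198 223
 228 226 226 225 215 207 202 159 107  90  90  91  92  92  92  93  93  93
  66  41  38  41  43  45  48  49]
w10.png [ 94  97  89  89  91  69  53  66  75  79  83  97 114 104  69  50  51  52
  51  52  52  52  50  51  51  50  51  50  50  58  69  79  89  93  83  97
 104 105 107 106 105 104 102 101 100  99 100 100 102 103 103 103 103 102
 101 101 100 100 100  99  99  98  96  95  94  95  95  95  95  95  96  96
  66  38  32  34  35  36  38  40]
```

The edge jumped back by 6 px (about 6 mm) between the two looks, so the bolt has dropped off the thread start. Now forward (clockwise), following it down.

>>> play_rows --pt "0 0 0 0 0 -0.1 2.95" --pt "0 0 0 0 0 -0.1 2.95" --pt "0 0 -0.03 0 0 -0.17 2.95" --pt "0 0 -0.03 0 0 -0.17 2.95" --pt "0 0 -0.03 0 0 -0.17 2.95" --pt "0 0 -0.03 0 0 -0.17 2.95" --pt "0 0 -0.03 0 0 -0.17 2.95" --pt "0 0 -0.03 0 0 -0.17 2.95" --pt "0 0 -0.03 0 0 -0.17 2.95" --pt "0 0 -0.03 0 0 -0.17 2.95" --pt "0 0 0 0 0 0 2.95"

```text
time: 21.8
ee_pos: [0.5749, 0.0901, 0.0678]
eef_rot: [0.995, 0.1, 0.0, 0.0]
ft_force: [-1.2, 0.1, -0.1]
width: 0.0297
```

```bash
python3 edge.py w11.png w10.png | sed '/^w[89]/,+4d'
```

```text
21.8 [0.57493089 0.09014841 0.06780019] 0.2000566887327485 [-1.16131649  0.06903555 -0.07630978] [-0.02091836 -0.0771414  -0.02315656] 0.029735991489442677 -0.24805491082096248
w10.png [ 94  97  89  89  91  69  53  66  75  79  83  97 114 104  69  50  51  52
  51  52  52  52  50  51  51  50  51  50  50  58  69  79  89  93  83  97
 104 105 107 106 105 104 102 101 100  99 100 100 102 103 103 103 103 102
 101 101 100 100 100  99  99  98  96  95  94  95  95  95  95  95  96  96
  66  38  32  34  35  36  38  40]
w11.png [103 106 104  98 102  77  62  76  86  89  96 103  99  79  60  53  56  56
  56  56  56  56  57  58  58  57  56  56  63  76  85  90  91  84  90  95
  96  98  98  98  97  96  94  93  93  93  94  96  96  97 107 155 212 229
 231 229 229 228 229 225 185 154 130 103  91  93  93  94  94  94  95  95
  67  41  38  41  43  45  48  50]
```

>>> play_rows --pt "0 0 -0.033 0 0 -0.17 2.95" --pt "0 0 -0.033 0 0 -0.17 2.95" --pt "0 0 -0.033 0 0 -0.17 2.95" --pt "0 0 -0.033 0 0 -0.17 2.95" --pt "0 0 -0.033 0 0 -0.17 2.95" --pt "0 0 -0.033 0 0 -0.17 2.95" --pt "0 0 -0.033 0 0 -0.17 2.95" --pt "0 0 -0.033 0 0 -0.17 2.95" --pt "0 0 -0.033 0 0 -0.17 2.95" --pt "0 0 -0.033 0 0 -0.17 2.95" --pt "0 0 -0.033 0 0 -0.17 2.95" --pt "0 0 0 0 0 0 2.95"

```text
time: 23.4
ee_pos: [0.575, 0.0901, 0.0641]
eef_rot: [-0.672, 0.74, -0.0, -0.0]
ft_force: [0.2, -0.2, 0.3]
width: 0.0293
```

```bash
python3 edge.py w12.png | sed '/^w[89]/,+4d'
```

```text
23.4 [0.57495816 0.09007805 0.06406881] 4.616533592613033 [ 0.21879607 -0.17431652  0.28802797] [0.0130856  0.0476797  0.01853184] 0.029270582569094553 -2.008361817187134
w12.png [95 90 86 86 81 74 77 68 54 57 69 74 77 88 85 78 62 49 47 49 49 48 48 49
 50 49 49 49 50 48 48 49 56 67 72 75 75 70 75 78 79 80 80 79 78 77 76 76
 76 76 77 78 79 80 80 80 79 79 79 79 79 79 80 79 78 77 76 77 76 77 78 77
 54 31 32 38 44 48 53 56]
```

The edge says the head sits higher relative to the tool, but a tool offset from the axis would also shift it after half a turn. I'll separate the two using the fixed boss rim in the same pictures.

```bash
python3 - <<'E'
from h import *
for f in('w8','w9','w10','w11','w12'):
    g=cv2.cvtColor(cv2.imread(f'pics/{f}.png'),cv2.COLOR_BGR2GRAY).astype(float);c=dict(np.load(f'pics/{f}.npz'))
    p=cv2.GaussianBlur(g,(1,3),0)[:,274:283].mean(1)
    d=np.diff(p)
    # boss far rim: first strong rise below row 185 ; head edge: dark(side)->bright
    k=185+np.argmax(d[185:215]); h=250+np.argmax(d[250:264])
    sub=lambda k:k+.5+(d[k-1]*-1+d[k+1])/(d[k-1]+d[k]+d[k+1])
    rb,rh=sub(k),sub(h)
    # camera horizontal "up" direction in world
    T=c['T'];fwd=-T[1,:3].copy();fwd[2]=0;fwd/=np.linalg.norm(fwd)
    B=ray(c,(278.5,rb),.056)-20e-3*fwd   # boss centre from rim
    # head far edge 14 mm from the axis: z of head on that vertical
    best=min(np.arange(.07,.125,.0002),key=lambda z:abs((ray(c,(278.5,rh),z)-B)[:2]@fwd[:2]-.014))
    print(f,'rows',rb.round(1),rh.round(1),'boss',B.round(4),'head z',best.round(4),'tip',(best-.076).round(4))
E
```

```text
w8 rows 214.6 254.6 boss [0.5759 0.0893 0.056 ] head z 0.1044 tip 0.0284
w9 rows 214.7 260.6 boss [0.5748 0.09   0.056 ] head z 0.1098 tip 0.0338
w10 rows 214.7 254.6 boss [0.5744 0.09   0.056 ] head z 0.1028 tip 0.0268
w11 rows 207.5 253.6 boss [0.5744 0.0958 0.056 ] head z 0.1114 tip 0.0354
w12 rows 209.7 257.5 boss [0.581 0.089 0.056] head z 0.111 tip 0.035
```

```bash
python3 - <<'E'
from h import *
o=[]
for f in('w9','w11','w10','w12'):
    g=cv2.cvtColor(cv2.imread(f'pics/{f}.png'),cv2.COLOR_BGR2GRAY)
    print(f,g[188:236,274:283].mean(1).round().astype(int)); o.append(cv2.resize(g[180:310,215:345],(390,290),interpolation=2))
cv2.imwrite('pics/four.png',np.vstack([np.hstack(o[:2]),np.hstack(o[2:])]))
E
```

```text
w9 [ 27  27  27  26  26  26  27  25  25  25  26  25  24  25  25  25  34  57
  64  64  63  63  63  63  63  62  69 107 137 147 148 143 135 122 110 115
 101 101 104  90 102 108 100  93 104 103  74  55]
w11 [ 25  25  25  25  23  25  24  24  25  24  23  23  25  23  24  25  23  24
  23  33  59  66  66  66  66  66  66  66  65  69  94 118 125 124 118 111
 106 104 106 102  99 100  74  62  77  86  89  98]
w10 [ 29  28  28  28  29  27  28  26  27  27  26  26  26  25  25  25  31  55
  62  61  61  61  60  61  61  60  65  92 111 118 120 117 112 108 104 103
  89  96  98  87  92  93  67  53  66  76  79  84]
w12 [ 33  33  32  32  32  32  31  31  32  31  31  31  31  31  31  31  31  29
  30  30  29  27  49  56  57  56  56  56  56  55  56  55  66 100 108 106
 100  94  89  85  85  79  74  77  68  54  58  70]
```

View pics/four.png

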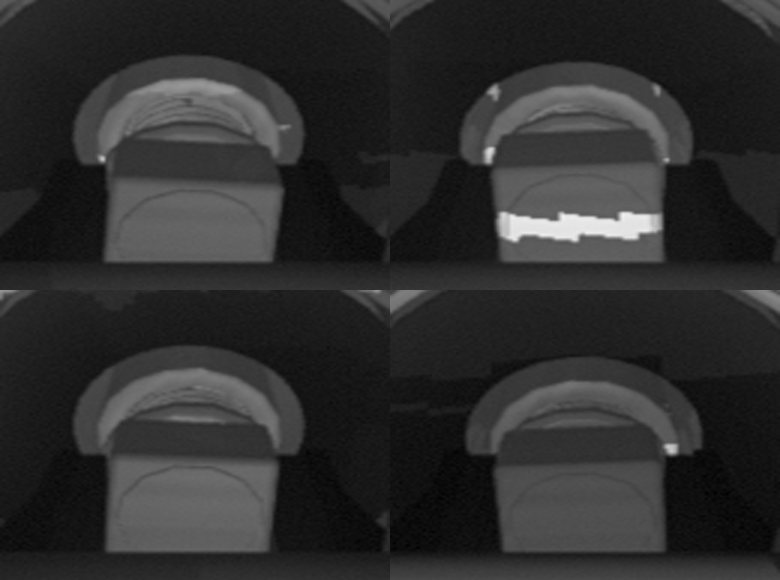

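The four crops (w9 | w11 / w10 | w12) show the boss rim's top at rows 55, 62, 345 and 357, and the head squarely in the fingers each time. Recomputing with the correct rim rows.

```bash
cat > tip.py <<'E'
from h import *
import sys
def tip(f):
    g=cv2.cvtColor(cv2.imread(f'pics/{f}.png'),cv2.COLOR_BGR2GRAY).astype(float);c=dict(np.load(f'pics/{f}.npz'))
    p=g[:,274:283].mean(1);d=np.diff(p)
    k=next(i for i in range(192,222) if p[i+2]-p[i]>18)
    rb=np.interp(43,p[k:k+4],np.arange(k,k+4))
    h=np.arange(246,268);j=next(i for i in h if p[i+4]-p[i]>18 and p[i]<75);
    rh=np.interp((p[j]+p[j+5])/2-3,p[j:j+6],np.arange(j,j+6))
    T=c['T'];u=-T[1,:3].copy();u[2]=0;u/=np.linalg.norm(u)
    B=ray(c,(278.5,rb),.056)-.02*u
    Z=np.arange(.06,.13,.0002);e=[(ray(c,(278.5,rh),z)-B)[:2]@u[:2]-.014 for z in Z]
    z=Z[np.argmin(np.abs(e))]
    print(f,'rows',rb.round(1),rh.round(1),'boss',B.round(4),'tip mm',round((z-.076)*1e3,1))
if __name__=='__main__':
    for f in sys.argv[1:]:tip(f)
E
python3 tip.py w8 w9 w10 w11 w12
```

```text
w8 rows 204.4 254.6 boss [0.5749 0.0958 0.056 ] tip mm 43.4
w9 rows 204.4 260.3 boss [0.5684 0.0914 0.056 ] tip mm 47.6
w10 rows 204.5 254.3 boss [0.568  0.0887 0.056 ] tip mm 41.2
w11 rows 207.4 253.3 boss [0.5744 0.0959 0.056 ] tip mm 35.2
w12 rows 209.7 257.1 boss [0.5809 0.089  0.056 ] tip mm 34.6
```

The apparent head width matches w10 (163 vs 162 px of the 3× crop) with the tool 5.8 mm lower, so the bolt has gone down with it. The tip is now about 21 mm. Regrip half a turn back.

>>> play_rows --pt "0 0 0 0 0 0 5" --pt "0 0 0 0 0 0 5" --pt "0 0 0 0 0 0.185 5" --pt "0 0 0 0 0 0.185 5" --pt "0 0 0 0 0 0.185 5" --pt "0 0 0 0 0 0.185 5" --pt "0 0 0 0 0 0.185 5" --pt "0 0 0 0 0 0.185 5" --pt "0 0 0 0 0 0.185 5" --pt "0 0 0 0 0 0.185 5" --pt "0 0 0 0 0 0.185 5" --pt "0 0 0 0 0 0.185 5" --pt "0 0 0 0 0 0.185 5" --pt "0 0 0 0 0 0.185 5" --pt "0 0 0 0 0 0.185 5" --pt "0 0 0 0 0 0.185 5" --pt "0 0 0 0 0 0.185 5" --pt "0 0 0 0 0 0.185 5" --pt "0 0 0 0 0 0.185 5" --pt "0 0 0 0 0 0 5"

```text
time: 26.0
ee_pos: [0.575, 0.0898, 0.0641]
eef_rot: [0.74, 0.672, 0.0, -0.0]
ft_force: [0.4, 0.3, 1.3]
width: 0.0496
```

>>> play_rows --pt "0 0 0 0 0 0 2.95" --pt "0 0 0 0 0 0 2.95" --pt "0 0 0 0 0 0 2.95" --pt "0 0 -0.032 0 0 -0.17 2.95" --pt "0 0 -0.032 0 0 -0.17 2.95" --pt "0 0 -0.032 0 0 -0.17 2.95" --pt "0 0 -0.032 0 0 -0.17 2.95" --pt "0 0 -0.032 0 0 -0.17 2.95" --pt "0 0 -0.032 0 0 -0.17 2.95" --pt "0 0 -0.032 0 0 -0.17 2.95" --pt "0 0 -0.032 0 0 -0.17 2.95" --pt "0 0 -0.032 0 0 -0.17 2.95" --pt "0 0 0 0 0 0 2.95"

```text
time: 27.62
ee_pos: [0.5749, 0.0902, 0.0613]
eef_rot: [1.0, -0.027, 0.0, 0.0]
ft_force: [-0.5, 0.4, -0.3]
width: 0.0298
```

```bash
python3 edge.py w13.png | head -1;python3 tip.py w11 w12 w13
```

```text
27.625 [0.57490825 0.09015674 0.06130839] -0.054135426405916495 [-0.52973588  0.37895236 -0.26009977] [ 0.02138281 -0.01946164  0.02928875] 0.029828498906253928 -0.48688295319425345
w11 rows 207.4 253.3 boss [0.5744 0.0959 0.056 ] tip mm 35.2
w12 rows 209.7 257.1 boss [0.5809 0.089  0.056 ] tip mm 34.6
w13 rows 210.5 254.7 boss [0.5759 0.0959 0.056 ] tip mm 30.2
```

>>> play_rows --pt "0 0 -0.032 0 0 -0.17 2.95" --pt "0 0 -0.032 0 0 -0.17 2.95" --pt "0 0 -0.032 0 0 -0.17 2.95" --pt "0 0 -0.032 0 0 -0.17 2.95" --pt "0 0 -0.032 0 0 -0.17 2.95" --pt "0 0 -0.032 0 0 -0.17 2.95" --pt "0 0 -0.032 0 0 -0.17 2.95" --pt "0 0 -0.032 0 0 -0.17 2.95" --pt "0 0 -0.032 0 0 -0.17 2.95" --pt "0 0 0 0 0 0 2.95"

```text
time: 28.98
ee_pos: [0.575, 0.09, 0.0584]
eef_rot: [-0.703, 0.711, -0.0, -0.0]
ft_force: [0.5, 1.3, -0.2]
width: 0.0296
```

```bash
python3 edge.py w14.png | head -1;python3 tip.py w10 w12 w14
python3 - <<'E'
from h import *
o=[]
for f in('w10','w12','w14'):
    g=cv2.imread(f'pics/{f}.png'); o.append(cv2.resize(g[185:285,230:330],(266,266),interpolation=2))
p=[]
for f in('s9','sw10','sw14'):
    g=cv2.imread(f'pics/{f}.png'); p.append(cv2.resize(g[185:245,236:296],(266,266),interpolation=2))
cv2.imwrite('pics/six.png',np.vstack([np.hstack(o),np.hstack(p)]))
E
```

```text
28.975 [0.57499855 0.08997685 0.05835156] 4.701716259551172 [ 0.47060565  1.27958634 -0.21373348] [0.0003593  0.04042022 0.05055767] 0.029602104747115617 -1.9261376906325225
w10 rows 204.5 254.3 boss [0.568  0.0887 0.056 ] tip mm 41.2
w12 rows 209.7 257.1 boss [0.5809 0.089  0.056 ] tip mm 34.6
w14 rows 212.7 257.9 boss [0.5809 0.0894 0.056 ] tip mm 29.4
```

View pics/six.png

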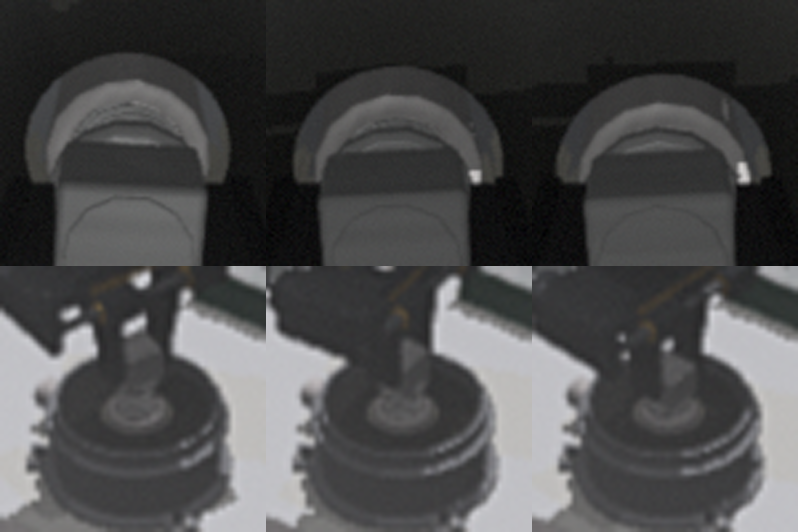

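The pictures show the bolt going down steadily. The scene crops have the head at (140,350), then (410,360), then (680,375). By the boss-rim measure it has descended 11.8 mm from the drop (12 expected), so the tip is near 15.7 mm. Closing the fingers firmly.

>>> play_rows --pt "0 0 0 0 0 0 2.4" --pt "0 0 0 0 0 0 2.4" --pt "0 0 0 0 0 0 2.4" --pt "0 0 0 0 0 0 2.4" --pt "0 0 0 0 0 0 2.4" --grip_force 15

```text
time: 29.7
ee_pos: [0.575, 0.09, 0.0584]
eef_rot: [-0.702, 0.712, -0.0, -0.0]
ft_force: [0.5, 0.7, -1.2]
width: 0.0281
```

```bash
python3 edge.py w15.png | head -1; python3 tip.py w15
python3 - <<'E'
from h import *
c=snap('top','topend.png');a=cv2.imread('pics/top0.png');b=c['img'][:,:,::-1]
d=cv2.absdiff(a,b).max(2);n,l,s,ce=cv2.connectedComponentsWithStats((d>45).astype(np.uint8))
print([(s[i].tolist(),ce[i].round().tolist()) for i in range(1,n) if s[i,4]>15])
print('cover px',proj(c,[.519,.306,.105]))
w=cv2.imread('pics/topend.png');x,y=proj(c,[.519,.306,.105]).astype(int)
t,m=cv2.threshold(cv2.cvtColor(w,6)[y-9:y+10,x-9:x+10],0,255,cv2.THRESH_BINARY_INV+cv2.THRESH_OTSU)
n,l,s,ce=cv2.connectedComponentsWithStats(m);i=1+np.argmax(s[1:,4]);print(s[i],ray(c,ce[i]+[x-9,y-9],.11))
E
```

```text
29.7 [0.57500275 0.08995038 0.05837357] 4.698383365436156 [ 0.5007766   0.74050845 -1.2497301 ] [ 0.09279606 -0.03461912  0.03629271] 0.02805403250520042 -1.9291642223244356
w15 rows 212.7 258.0 boss [0.5809 0.0894 0.056 ] tip mm 29.6
[([264, 138, 76, 79, 1617], [293.0, 184.0]), ([332, 169, 4, 11, 19], [333.0, 174.0]), ([293, 174, 5, 12, 22], [295.0, 180.0]), ([342, 184, 26, 54, 212], [354.0, 211.0]), ([300, 186, 12, 11, 102], [305.0, 191.0]), ([207, 200, 47, 42, 384], [242.0, 222.0]), ([215, 208, 13, 12, 118], [221.0, 214.0]), ([306, 219, 52, 91, 1653], [330.0, 265.0]), ([281, 220, 9, 6, 31], [285.0, 223.0]), ([258, 234, 7, 13, 33], [262.0, 239.0]), ([338, 244, 37, 37, 503], [354.0, 261.0]), ([371, 248, 16, 31, 110], [379.0, 265.0]), ([385, 285, 16, 25, 124], [393.0, 297.0]), ([339, 312, 12, 10, 77], [344.0, 317.0]), ([361, 314, 48, 19, 393], [383.0, 320.0]), ([353, 360, 18, 35, 429], [362.0, 376.0]), ([293, 380, 16, 20, 207], [299.0, 390.0]), ([383, 386, 11, 26, 193], [389.0, 398.0]), ([425, 387, 17, 33, 206], [431.0, 399.0]), ([355, 397, 7, 8, 30], [358.0, 400.0])]
cover px [219.57400153 213.72305574]
[  5   4  13  13 126] [0.51788835 0.30231525 0.11      ]
```

```bash
python3 -c "
from bench import r
print(r.close_job())"
```

```text
the job is handed in; nothing more can be done
None
```

I carried out the whole sequence and handed the job in at about 30 s of the 72 s. The tool gave no verdict.

**What I did**
- **Cover:** I lifted it 100 mm by its knob and set it rim down at about (0.52, 0.30), 0.22 m from the canister.
- **Bolt backward:** I turned it anticlockwise with loose fingers until it dropped. In the wrist picture the head's edge moved 6 px, about 6 mm.
- **Bolt forward:** I turned it clockwise about 6.3 rad with one regrip, then gripped the head at 15 N and left it held.

**Last checks**
- **Grip:** The fingers stopped at 28.1 mm on the 28 mm head.
- **Depth:** The bolt went down 11.8 mm from the drop, against 12 mm expected, so the tip should be near 15.7 mm.
- **Cover:** The top camera shows its knob where I set it down, within about 4 mm.
- **Other things:** No contact was felt, and those I could compare looked unmoved. The final top-view difference also contains the arm and its shadows, so it did not check each one.

**What went wrong or disagreed**
- **First turn:** The first turning attempt was too high, with the fingers above the head, so the bolt did not move. The pictures and finger width showed this, so I went lower and repeated it.
- **Depth readings:** My absolute wrist-camera depth came out about 14 mm too high, so I used only differences. Those taken a quarter turn apart scattered by 2–3 mm, and readings at like angles were better.

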